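Clamp a relief carving in the carver's vise

TASK

Lay the bearded-man carving face up and lengthwise in the middle of the vise's bed, between the two jaws, and let go of it; then slide the jaw by its upright grip until the carving is tight against the fixed jaw and the jaw's spring pad is pressed most of the way in or fully in, so that it stays held. Push no harder than that needs, because the wood bruises, and leave the other things on the table where they are.

Things in the scene. Friction and masses are not known exactly. Their poses are not given: they have to be found in the camera images.
- vise: Carver's vise, screwed down: brown wooden bed 150 mm (its x) by 380 mm (its y), 20 mm thick, no side walls. Origin: centre of the bed's underside, on the table; its top (where work lies) is at z = 0.020. The slide runs along the vise's y axis: fixed jaw near its -y end, sliding jaw at +y.
- fixed_jaw: Fixed jaw of the vise, dark wood, 110 mm wide (along the vise's x), 30 mm thick, standing 40 mm above the bed. Origin: middle of the bottom edge of its clamping face, on the bed's top; the clamping face looks along the vise's +y, the jaw's wood lies on the -y side. Same axes as the vise.
- jaw_handle (a point): Top centre of the jaw's pale upright grip, 129 mm above the table; 24 mm thick along the slide (vise y), 50 mm wide, standing 59 mm above the block (115 x 50 mm). The jaw drags with about 10 N and stays where left. A sprung wooden pad (80 x 36 mm) stands 16 to 36 mm ahead of the block, set by a screw; it yields 6 mm, with 1 N at first and 8 N fully in, then is solid.
- jaw: The sliding jaw: dark wooden block with the upright grip. Origin: on the bed's top at the middle of the block's front face (which looks along the vise's -y), 25 mm ahead of the grip's centre; same axes as the vise. At most 130 mm of travel; fully open its origin is 256 mm from the fixed jaw's face. It starts at least 30 mm wider open than the carving needs.
- carving: Pale wooden relief carving of a bearded man in a hat: straight-sided slab 56 mm wide (its x), 130 mm long (its y), 32 mm thick, with the carved face standing up to 57 mm above the underside; 0.2 to 0.4 kg. Origin: centre of the underside. y points to the hat. Lies face up on the mat (3 mm thick); grasp it by the straight long sides.
- offcut: plain brown wood offcut, 36 x 100 x 30 mm, lying on the mat beside the carving; leave alone. Origin: middle of its underside.
- mat_gouge: gouge with a pale wooden handle, about 190 mm long, 24 mm thick, lying on the mat's side nearest the robot; leave alone. Origin: middle of its underside.
- mallet: round dark carver's mallet standing on its head, 86 mm wide, 235 mm tall; leave alone. Origin: middle of its underside.
- mug: white mug, 80 mm wide, 95 mm tall; leave alone. Origin: middle of its underside.
- figure: small turned wooden figure, 70 mm wide, 140 mm tall, at the back; leave alone. Origin: middle of its underside.
- stone: grey sharpening stone, 60 x 120 x 28 mm, at the back; leave alone. Origin: middle of its underside.
Things that resemble listed ones, but are neither listed nor needed, are in the scene too. Leave any pink or purple look-alike of the carving alone.

How it is judged (in metres and radians):
On the way:
1. the carving lies flat on the vise's bed between the jaws, let go of, before it is clamped (z of carving in the frame of vise between 0.015 and 0.025 m and x of carving in the frame of vise between -0.02 and 0.02 m and angle between carving's own z axis and vertical below 0.1 rad and y of carving in the frame of fixed_jaw above 0.055 m and y of carving in the frame of jaw below -0.07 m and contact force between the fingers and carving below 0.1 N and contact force between jaw and carving below 1 N), for 0.2 s.
At the end, for the whole second after the job is handed in: The carving lies face up and flat on the bed (5 mm, 0.1 rad), within 20 mm of its centre line and 0.08 rad of lengthwise, at rest and released, pressed by the pad with over 4 N (pad about half in or more) and against the fixed jaw with over 1.5 N, the jaw holding by itself (z of carving in the frame of vise between 0.015 and 0.025 m and x of carving in the frame of vise between -0.02 and 0.02 m and angle between carving's own z axis and vertical below 0.1 rad and angle between the y axis of carving and the y axis of vise, either way round below 0.08 rad and contact force between jaw and carving above 4 N and contact force between fixed_jaw and carving above 1.5 N and linear speed of carving below 0.01 m/s and linear speed of jaw below 0.005 m/s and contact force between the fingers and carving below 0.1 N); the robot touches nothing.
It fails at once if the carving is bruised: a jaw presses it with more than 40 N (contact force between any of jaw, fixed_jaw and carving above 40 N).
It fails at once if the carving is dropped or slammed onto the vise (over 90 N) (contact force between vise and carving above 90 N).
It fails at once if a bystander is moved by more than 20 mm (distance of any of offcut, mat_gouge, mallet, mug, figure, stone from where it was at the start of the episode above 0.02 m).
It also fails if it takes over 64 s, if anything falls off the work surface, if the arm or the gripper's body presses on something with over 40 N, if the wrist force passes 120 N, or if a joint passes its speed limit or range.

ROBOT

A 6-joint arm with a two-finger parallel gripper is mounted at the origin on the work surface. World frame = base frame: x ahead of the robot, y to its left, z up, the work surface at z = 0. Lengths are in mm, angles in rad, forces in N, time in s.
With the tool pointing down it reaches from about 400 to 825 mm from the base axis. Payload 7 kg.
Tool frame: the origin (TCP) lies at the very end of the fingers, on their centre line; the grasp point (between the pads) lies 19 mm behind it; z points along the fingers, y is the line along which they close (so a half turn about z gives the same grasp; the last joint's range is limited). The gripper opens to 88 mm and grips with 3 to 60 N. Pads are 19 mm wide; open, the fingers measure 130 mm over their backs; the gripper's body (78 mm by 193 mm) begins 47 mm behind the grasp point.
Start: joints at [1.404, 0.359, 0.012, 0, -1.224, -0.288], TCP at [296.521, 606.359, 226.561] pointing down, gripper open.
Joint ranges: [-3.07, 3.07], [-1.43, 2.12], [-1.02, 1.25], [-3.03, 1.67], [-3.05, -0], [-3.03, 3.03]. Speed limits (rad/s): [2.39, 2.39, 3.01, 3.14, 3.14, 3.14].

INTERFACE

Orientations are given as a unit quaternion [x, y, z, w].
In Python, from plant import bot gives the robot as it stands. Calls block until the motion is done:
- bot.move_ptp(position, orientation): joint-space move of the TCP to a pose.
- bot.line_to(position, velocity=150, ori=None): straight line of the TCP; ori=None keeps the orientation; velocity is the mean speed in mm/s.
- bot.move_joints(angles): joint-space move.
- bot.move_gripper(opening, force=None): finger opening in mm; force is the grip in N (None keeps the last); returns when the fingers have stopped.
- bot.pause(seconds).
- bot.solve_ik(position, orientation): joint angles nearest the present ones, or None.
- bot.read_state(): the state.
- bot.camera(name): name is "scene" or "side" or "wrist"; returns the picture (420x560x3 uint8, red, green, blue); there is no depth.
- bot.get_calibration(name): a dict with "fx", "fy", "cx", "cy" (pixels), "view" (4x4, takes a point from world to camera coordinates); the wrist camera has in their place "T_tool_cam" (4x4, takes a point from camera to tool coordinates, whose origin is the TCP and whose axes are the flange's). Camera axes: x right, y up, looking along -z (the intrinsics and any distortion apply to the point x, -y, -z); pixel columns grow to the right and rows downward; lengths in mm; the calibration is good to about 2 mm. A picture is of the moment at which its call begins: read the wrist's pose just before it. get_calibration takes no time and is no camera call.
A pose or a line that the arm cannot do raises bot.Unreachable and nothing moves.
- bot.close_job(): hands the job in; it is judged then, once.
The state is a dict: "t": time; "joint_pos": joint angles; "qvel": joint speeds; "tau": joint torques, N m; "tcp_pos": TCP position; "eef_rot": TCP orientation; "contact_force": force on the tool from outside, world axes, zero at the start; "moment": the same for the moment, N m; "width": finger opening in mm; "finger_force": force on a finger pad.
Only numpy, scipy, OpenCV 4.12 (cv2) and the standard library are available. Lean on these libraries where they do the work, as an engineer would, in place of code of your own. Each camera call takes 0.05 s, during which the arm holds its last target. There are 200 camera calls.

## Working session

There is one attempt and no reset: what is moved stays moved. The work goes in short steps, each a Python script; the robot and the scene stay as the last script left them, time stands still between calls to the robot, and variables do not carry over. Pictures are saved under pics/ and viewed, at most 10 in all, crops included, and the job is handed in when it is done.

```bash
ls; mkdir -p pics; python3 - <<'E'
from plant import bot
import cv2,numpy as np
for n in("scene","side"):
    c=bot.get_calibration(n); print(n,{k:np.round(v,4).tolist() for k,v in c.items()})
    cv2.imwrite(f"pics/{n}0.png",cv2.resize(bot.camera(n)[:,:,::-1],(800,600),interpolation=cv2.INTER_CUBIC))
c=bot.get_calibration("wrist");print({k:np.round(v,4).tolist() for k,v in c.items()})
s=bot.read_state();print(s)
E
```

```text
pics
scene {'fx': 446.4173, 'fy': 446.4173, 'cx': 283.7788, 'cy': 217.3116, 'view': [[0.3433, 0.9389, -0.023, -187.3875], [-0.5889, 0.2343, 0.7735, 226.2328], [0.7317, -0.252, 0.6334, -2157.3891], [0.0, 0.0, 0.0, 1.0]]}
side {'fx': 449.6613, 'fy': 449.6613, 'cx': 277.9548, 'cy': 210.2674, 'view': [[0.843, -0.5379, -0.0013, -433.0132], [0.3338, 0.5212, 0.7854, -263.3856], [-0.4218, -0.6625, 0.619, -1311.2655], [0.0, 0.0, 0.0, 1.0]]}
{'fx': 291.7755, 'fy': 291.7755, 'cx': 274.3414, 'cy': 205.782, 'T_tool_cam': [[-0.0001, 0.9603, 0.2791, 76.1476], [1.0, 0.0002, -0.0003, 0.5242], [-0.0003, 0.2791, -0.9603, -158.7237], [0.0, 0.0, 0.0, 1.0]]}
{'t': 0.1, 'joint_pos': array([ 1.40408723e+00,  3.59319993e-01,  1.11380515e-02, -3.19128746e-04,
       -1.22409273e+00, -2.88098180e-01]), 'qvel': array([ 0.00014133,  0.00070914,  0.00263452, -0.00057144,  0.00198642,
        0.00262488]), 'tau': array([-1.72953271e-03, -5.84160519e+01,  2.93749934e+01,  7.01548263e+00,
        1.00903594e-02, -5.86464807e-05]), 'tcp_pos': array([296.34890519, 605.97254055, 225.70599644]), 'eef_rot': array([ 9.74242497e-01, -2.25501635e-01, -1.04917341e-04,  7.46912637e-04]), 'contact_force': array([-0.02400743, -1.12750985,  0.18402129]), 'moment': array([0.00824141, 0.03330194, 0.01443509]), 'finger_force': 0.0, 'width': 87.61529088794778}
```

View pics/scene0.png

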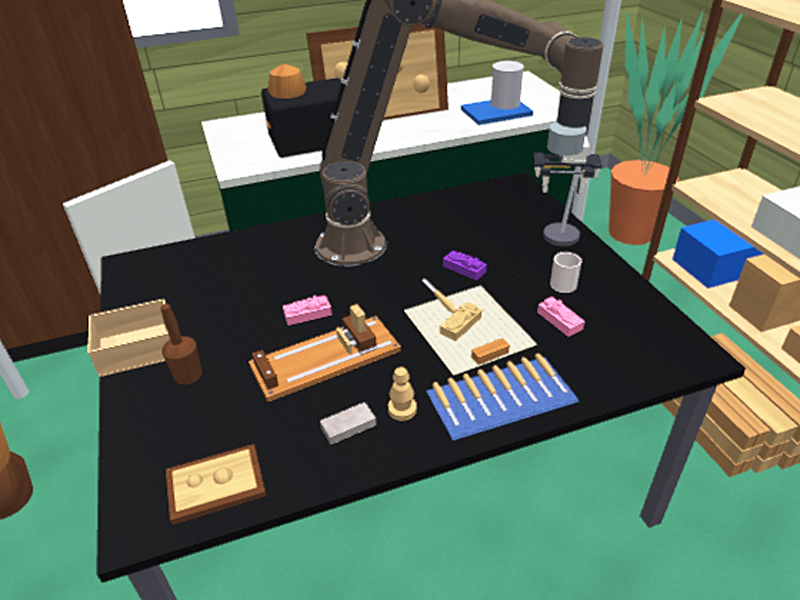

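View pics/side0.png

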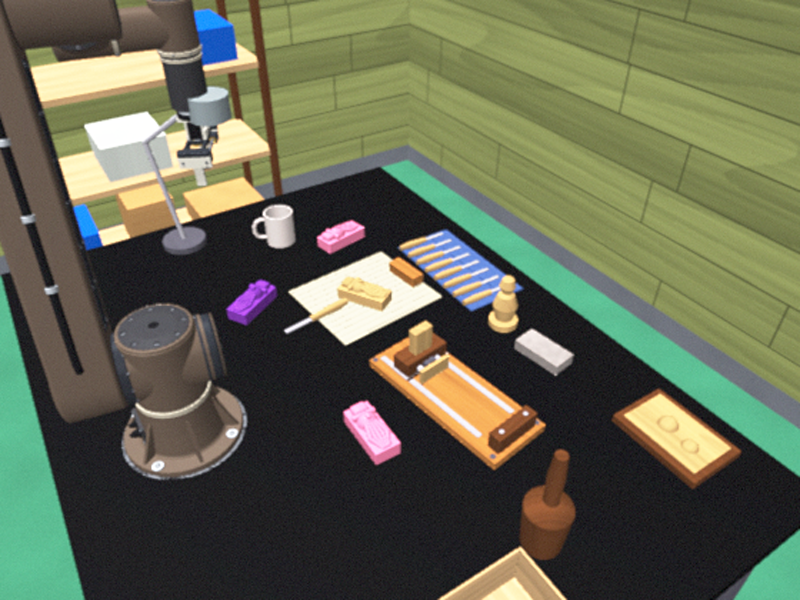

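Scene view (800×600): carving at about (461,319), grip top (357,309), vise bed corners (250,362), (267,397), (400,348). In the side view the carving is at (364,292) and the grip top at (421,326). I'll triangulate these roughly, then look with the wrist camera.

```bash
cat > h.py <<'E'
from plant import bot
import cv2,numpy as np
from scipy.spatial.transform import Rotation as R
from scipy.optimize import least_squares
def down(yaw): # tool y axis -> world direction; tool x at angle yaw
    return (R.from_euler('z',yaw)*R.from_euler('x',np.pi)).as_quat()
def cam(n,st=None):
    c=bot.get_calibration(n); K=[c[k] for k in("fx","fy","cx","cy")]
    if n!="wrist": return K,np.array(c["view"])
    T=np.eye(4);T[:3,:3]=R.from_quat(st[1]).as_matrix();T[:3,3]=st[0]
    return K,np.linalg.inv(T@np.array(c["T_tool_cam"]))
def proj(c,p):
    K,V=c;q=V[:3,:3]@p+V[:3,3];return np.array([K[0]*q[0]/-q[2]+K[2],K[1]*q[1]/q[2]+K[3]])
def tri(obs): # [(cam,(u,v))]
    r=least_squares(lambda p:np.concatenate([proj(c,p)-u for c,u in obs]),[500,100,30]);return r.x,np.abs(r.fun).max()
def onplane(c,uv,z):
    K,V=c;d=np.array([(uv[0]-K[2])/K[0],-(uv[1]-K[3])/K[1],-1]);Rt=V[:3,:3].T
    o=-Rt@V[:3,3];w=Rt@d;return o+w*(z-o[2])/w[2]
def shot(name):
    s=bot.read_state();im=bot.camera("wrist")
    np.savez(f"pics/{name}.npz",p=s["tcp_pos"],q=s["eef_rot"],im=im)
    cv2.imwrite(f"pics/{name}.png",cv2.resize(im[:,:,::-1],(800,600),interpolation=cv2.INTER_CUBIC))
    print(name,np.round(s["tcp_pos"],1),"t",s["t"])
def wc(name):
    d=np.load(f"pics/{name}.npz");return cam("wrist",(d["p"],d["q"]))
E
python3 - <<'E'
from h import *
a,b=cam("scene"),cam("side")
for n,u,v in [("carv",(461,319),(364,292)),("grip",(357,309),(421,326)),("bedA",(250,362),(544,425)),("bedfar",(400,348),(407,335)),("near",(267,397),(544,425)),("near2",(250,362),(495,462)),("bedc",(378,318),(370,358)),("gouge",(440,297),(317,317)),("figuretop",(401,370),(508,281)),("mallet",(168,308),(561,455))]:
    p,e=tri([(a,np.array(u)*.7),(b,np.array(v)*.7)]);print(n,p.round(),e.round(1))
E
```

```text
carv [526. 175.  23.] 0.0
grip [ 501. -116.  129.] 0.1
bedA [ 563. -427.   87.] 3.2
bedfar [542.  -8.  -2.] 1.9
near [ 615. -394.   15.] 0.0
near2 [ 472. -413.   15.] 0.1
bedc [420. -36.  13.] 0.5
gouge [388. 169.   5.] 0.2
figuretop [761. -88. 130.] 0.6
mallet [ 445. -572.  226.] 0.5
```

```bash
python3 - <<'E'
from h import *
# candidate yaws
for y in (-0.455,0,1.7,-1.43,1.2):
    j=bot.solve_ik([500,120,300],down(y)); print(y,None if j is None else j.round(2))
bot.move_ptp([500,130,300],down(0)); bot.pause(.2); shot("w1")
bot.move_ptp([500,-60,300],down(0)); bot.pause(.2);shot("w2")
E
```

```text
-0.455 [ 0.62  0.05 -0.22  0.   -1.31  0.5 ]
0 [ 0.62  0.05 -0.22  0.   -1.31  0.95]
1.7 [ 0.62  0.05 -0.22  0.   -1.31  2.65]
-1.43 [ 0.62  0.05 -0.22  0.   -1.31 -0.48]
1.2 [ 0.62  0.05 -0.22  0.   -1.31  2.15]
w1 [500.  130.6 299.8] t 2.1917
w2 [500.2 -59.1 300. ] t 3.225
```

View pics/w1.png

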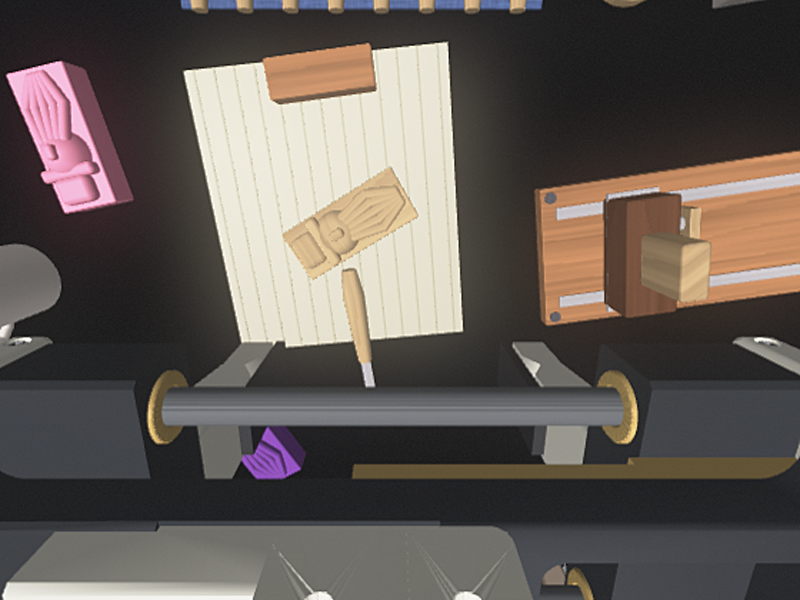

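View pics/w2.png

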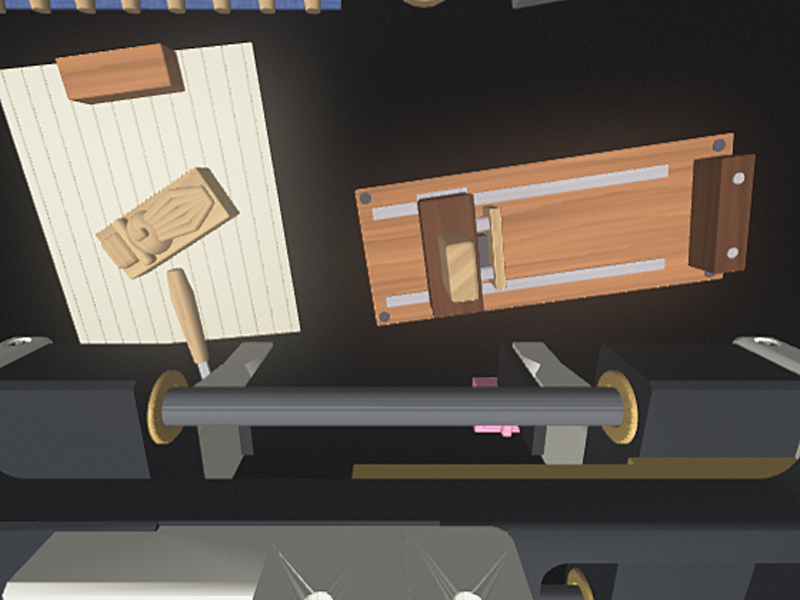

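w1 shows the carving's corners at about (390,167), (416,213), (314,279), (284,235), with the hat at lower left and the gouge's handle end close to its lower edge. In w2 the bed corners are at about (356,190), (380,326), (733,134), (722,277). I'll enlarge both carving views.

```bash
python3 - <<'E'
from h import *
def crop(n,x0,y0,w,h,k):
    return cv2.resize(np.load(f"pics/{n}.npz")["im"][y0:y0+h,x0:x0+w,::-1],(w*k,h*k),interpolation=cv2.INTER_CUBIC)
# native pixels
cv2.imwrite("pics/c1.png",np.hstack([crop("w1",190,105,115,100,3.4.__int__()if 0 else 3),crop("w2",60,105,115,100,3)]))
cv2.imwrite("pics/c2.png",crop("w2",240,85,300,150,1*2)) if 0 else cv2.imwrite("pics/c2.png",cv2.resize(np.load("pics/w2.npz")["im"][85:235,240:540,::-1],(800,400),interpolation=cv2.INTER_CUBIC))
E
```

```text
(no output)
```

View pics/c1.png

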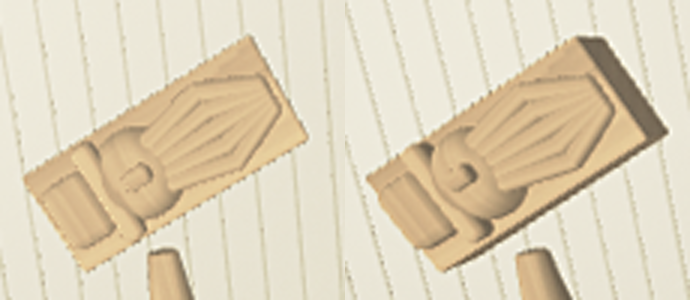

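View pics/c2.png

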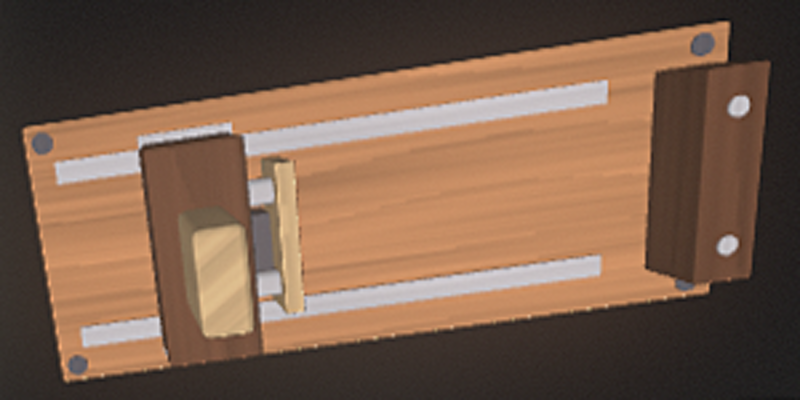

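Carving slab top corners in c1: left panel (249,36), (309,139), (86,271), (25,181); right panel (578,38), (645,147), (367,179), with the underside end corners at (604,40) and (668,130). In c2 the bed corners are (23,127), (66,381), (729,22), the fixed jaw's face-bottom edge runs (655,72)–(648,268), the grip top is (193,228), (243,222), (252,335), (205,338), and the pad's front top edge runs (292,160)–(302,312).

```bash
python3 - <<'E'
from h import *
a,b=wc("w1"),wc("w2"); A=np.array
L=lambda u:A(u)/3+A([190,105]); Rr=lambda u:(A(u)-[345,0])/3+A([60,105]); V=lambda u:A(u)*.375+A([240,85]); S=lambda u:A(u)*.7
for l,r in [((249,36),(578,38)),((25,181),(367,179)),((309,139),(645,147))]:
    p,e=tri([(a,L(l)),(b,Rr(r))]);print("tri",p.round(1),e.round(1))
for l in [(249,36),(309,139),(86,271),(25,181)]: print("L@35",onplane(a,L(l),35).round(1))
for l in [(578,38),(645,147),(367,179)]: print("R@35",onplane(b,Rr(l),35).round(1))
for l in [(604,40),(668,130),(445,271)]: print("R@3",onplane(b,Rr(l),3).round(1))
print("gouge end", onplane(a,L((162,250)),12).round(1))
for l in [(23,127),(66,381),(729,22)]: print("bed@20",onplane(b,V(l),20).round(1))
for l in [(655,72),(648,268)]: print("fj@20",onplane(b,V(l),20).round(1))
for l in [(193,228),(243,222),(252,335),(205,338)]: print("grip@129",onplane(b,V(l),129).round(1))
for l in [(292,160),(302,312)]: print("pad top",onplane(b,V(l),56).round(1))
print("bed tri",tri([(a,S((538,189))),(b,V((23,127)))]),tri([(a,S((544,325))),(b,V((66,381)))]))
print("grip tri",tri([(a,S((710,241))),(b,V((243,222)))]),tri([(a,S((707,302))),(b,V((252,335)))]))
E
```

```text
tri [580.6 131.5  31.5] 0.3
tri [514.4 239.5  36.5] 0.3
tri [532.3 103.   38. ] 1.3
L@35 [580.9 131.5  35. ]
L@35 [533.9 102.8  35. ]
L@35 [468.8 212.8  35. ]
L@35 [513.7 240.   35. ]
R@35 [580.1 130.   35. ]
R@35 [530.1 104.3  35. ]
R@35 [514.6 240.5  35. ]
R@3 [579.5 131.5   3. ]
R@3 [535.3 104.    3. ]
R@3 [460.7 231.1   3. ]
gouge end [474.3 177.   12. ]
bed@20 [559.6 -22.5  20. ]
bed@20 [411.6 -44.9  20. ]
bed@20 [ 613.9 -396.6   20. ]
fj@20 [ 588.7 -362.6   20. ]
fj@20 [ 481.2 -380.5   20. ]
grip@129 [ 522.  -103.2  129. ]
grip@129 [ 524.6 -124.4  129. ]
grip@129 [ 474.3 -131.2  129. ]
grip@129 [ 472.8 -110.4  129. ]
pad top [ 544.8 -161.9   56. ]
pad top [ 464.7 -173.1   56. ]
bed tri (array([559.4698712 , -21.91992185,  13.19245826]), np.float64(0.11023908278411909)) (array([408.34444828, -44.54116053,  10.7483706 ]), np.float64(0.1395834436788448))
grip tri (array([ 523.80775313, -124.94777413,  126.42047891]), np.float64(0.29802931553112444)) (array([ 473.72093095, -131.22300367,  129.11057655]), np.float64(0.4580727245916023))
```

```bash
python3 - <<'E'
from h import *
yaw=np.radians(-58.95); q=down(yaw); c=np.array([524.2,171.8]); g=c+12*np.array([.516,-.857])
bot.move_gripper(86,25)
bot.move_ptp([*g,130],q); bot.line_to([*g,40],120); bot.line_to([*g,8],50)
s=bot.read_state();print(s["tcp_pos"].round(1),s["contact_force"].round(1))
bot.move_gripper(40,25); s=bot.read_state();print(s["width"],s["finger_force"],s["tcp_pos"].round(1),s["contact_force"].round(1))
bot.line_to([*g,60],80); bot.line_to([*g,200],150)
s=bot.read_state();print(s["width"],s["tcp_pos"].round(1),s["contact_force"].round(1),s["t"])
E
```

```text
[530.5 161.6   8. ] [ 0.5 -0.2 -0. ]
55.80341572542078 24.983949959278107 [530.6 161.7   8.2] [0.1 0.4 0.9]
55.840983853234974 [529.7 161.2 198.8] [-0.1  0.6 -3.1] 8.9833
```

```bash
python3 - <<'E'
from h import *
v=np.radians(8.3); q=down(v-np.pi/2); p=np.array([525.8,-309.2])
bot.move_ptp([*p,200],q); bot.line_to([*p,60],120); bot.line_to([*p,30],40); bot.pause(.2)
s=bot.read_state();f0=s["contact_force"][2];print(s["tcp_pos"].round(1),s["contact_force"].round(1))
z=30
while z>20:
    z-=1; bot.line_to([*p,z],15); bot.pause(.05); s=bot.read_state()
    if s["contact_force"][2]-f0>2.5: break
print(z,s["tcp_pos"].round(1),s["contact_force"].round(1))
shot("p0")
bot.move_gripper(80); bot.pause(.3)
bot.line_to([*p,z+70],100); bot.line_to([*(p+[-8,50]),250],200); bot.pause(.2); shot("p1"); print(bot.read_state()["t"])
E
```

```text
[ 526.  -309.2   30.3] [ 0.9 -0.6 -3.3]
24 [ 526.  -309.3   25.2] [-2.7  2.6  8.4]
p0 [ 526.  -309.3   25.2] t 14.9167
p1 [ 517.3 -259.3  248.7] t 17.9333
17.9833
```

View pics/p1.png

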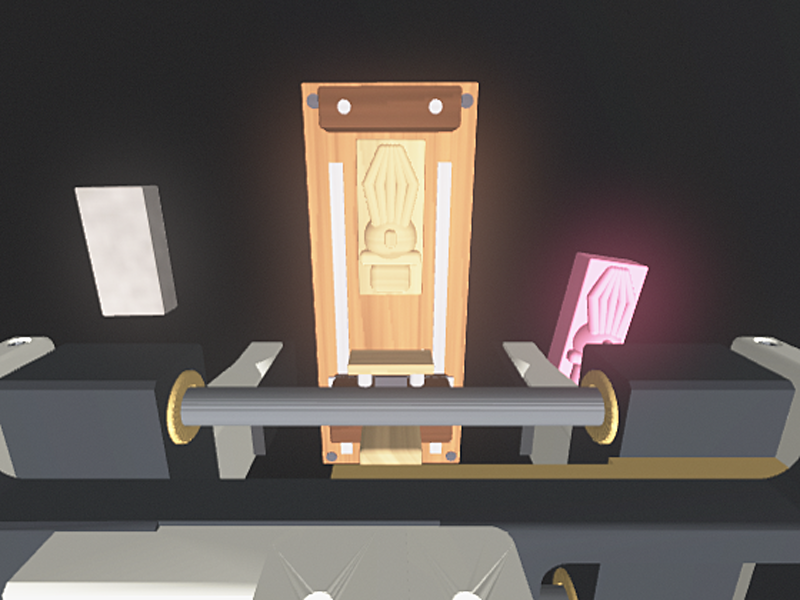

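The carving lies centred and straight on the bed, free of both jaws: face at (390,220), fixed jaw at (390,110), pad at (390,355). Next is pushing the grip from behind with closed fingers, with force monitoring.

```bash
cat > push.py <<'E'
from h import *
v=np.radians(8.3); q=down(v-np.pi/2); uy=np.array([-np.sin(v),np.cos(v)]); G=np.array([498.4,-117.3]); Z=90
def fy(s): return s["contact_force"][:2]@uy
def go(d,vel): bot.line_to([*(G+d*uy),Z],vel)
def pos(s): return (s["tcp_pos"][:2]-G)@uy
E
python3 - <<'E'
from push import *
bot.move_gripper(0,20)
bot.move_ptp([*(G+52*uy),210],q); bot.line_to([*(G+52*uy),Z],120); bot.pause(.2)
s=bot.read_state(); b=fy(s); print("base",b,pos(s),s["t"])
go(28,60); d=28; n=0; log=[]
while d>5:
    d-=1.5; go(d,30); bot.pause(.05); s=bot.read_state(); f=fy(s)-b; log.append((d,round(pos(s),1),round(f,1)))
    if f>4: n+=1
    if n>3: break
print(log); 
for k in range(5):
    d-=8; go(d,40); bot.pause(.1); s=bot.read_state(); print(d,round(pos(s),1),round(fy(s)-b,1),s["t"])
    if fy(s)-b>16: break
E
```

```text
base 0.017803262063274303 52.04586090821083 21.4833
[(26.5, np.float64(26.6), np.float64(1.2)), (25.0, np.float64(25.0), np.float64(0.3)), (23.5, np.float64(23.8), np.float64(4.3)), (22.0, np.float64(22.6), np.float64(7.8)), (20.5, np.float64(21.2), np.float64(8.0)), (19.0, np.float64(19.7), np.float64(8.5))]
11.0 11.4 4.6 24.2833
3.0 3.3 6.1 24.7333
-5.0 -4.7 5.1 25.1833
-13.0 -12.7 5.0 25.6333
-21.0 -20.7 5.1 26.0833
```

```bash
python3 - <<'E'
from push import *
d=-21.0; b=0.02
go(-34,40); d=-34; bot.pause(.1); print(round(fy(bot.read_state()),1))
while d>-62:
    d-=.75; go(d,15); bot.pause(.03); s=bot.read_state(); f=fy(s)-b; print(d,round(pos(s),2),round(f,1))
    if f>14.5 : break
print(s["t"])
E
```

```text
5.3
-34.75 -34.13 7.2
-35.5 -34.71 8.5
-36.25 -35.39 8.3
-37.0 -36.11 9.9
-37.75 -36.87 9.4
-38.5 -37.59 9.2
-39.25 -38.34 9.9
-40.0 -39.08 9.3
-40.75 -39.83 9.1
-41.5 -40.6 9.2
-42.25 -41.29 10.0
-43.0 -41.91 11.1
-43.75 -42.57 10.5
-44.5 -43.32 11.9
-45.25 -44.01 11.8
-46.0 -44.78 11.4
-46.75 -45.53 11.5
-47.5 -46.26 12.3
-48.25 -47.01 11.7
-49.0 -47.77 10.4
-49.75 -48.54 11.5
-50.5 -49.27 12.1
-51.25 -50.01 11.8
-52.0 -50.69 12.0
-52.75 -51.32 13.4
-53.5 -52.01 14.2
-54.25 -52.63 14.0
-55.0 -53.27 15.9
34.5917
```

```bash
python3 - <<'E'
from push import *
d=-55.0
while d>-57.5:
    d-=.5; go(d,10); bot.pause(.05); s=bot.read_state(); f=fy(s); print(d,round(pos(s),2),round(f,1))
    if f>17.3 or pos(s)<-54.8: break
bot.pause(.3)
for e in (-54,-50,-30): go(e,20 if e<-40 else 80); s=bot.read_state(); print(round(pos(s),2),round(fy(s),1))
bot.line_to([*(G-30*uy),240],150); bot.pause(.3); s=bot.read_state(); print(s["contact_force"].round(1),s["t"])
bot.move_ptp([500,-190,330],down(0)); bot.pause(.2); shot("f1")
cv2.imwrite("pics/f1c.png",cv2.resize(np.load("pics/f1.npz")["im"][60:280,100:480,::-1],(800,463),interpolation=cv2.INTER_CUBIC))
E
```

```text
-55.5 -53.65 15.7
-56.0 -54.07 16.6
-56.5 -54.5 17.4
-54.28 0.6
-50.05 -0.5
-29.44 0.0
[ 0.3 -0.2  0. ] 38.2667
f1 [ 500.  -189.9  329.8] t 39.8167
```

View pics/f1c.png

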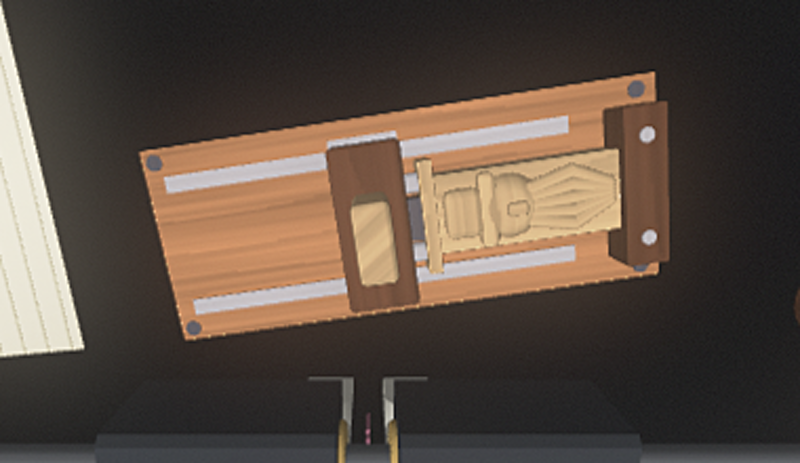

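The picture shows the carving straight and tight between the pad at (430,215) and the fixed jaw at (620,190). The pad force is about 6.6–8 N by travel and by force, and the jaw did not spring back when I let go.

```bash
python3 -c "
from plant import bot
print(bot.close_job())"
```

```text
the job is handed in; nothing more can be done
None
```

The carving is clamped face up and lengthwise in the vise, with the pad pressing at an estimated 6.6–8 N (mostly in), and the job is handed in; no verdict came back.

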